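Close a lamp body and lift off its outer cover

TASK

Take the capped drying cartridge out of the rack and push it fully home in the pocket inside the open lamp body. Then carry the two nested covers together, level, onto the lamp body, let the inner one seat fully on the rim, and lift the outer cover alone off it, so that the inner cover stays seated undisturbed. Finish while holding the outer cover, still and level, raised at least 8 cm off the inner one; leave the plain tubes, the tape roll and the screwdriver as they are.

Things in the scene. Friction and masses are not known exactly. Their poses are not given: they have to be found in the camera images.
- lamp: Fixed open lamp body, a round aluminium can, thin black fins outside, 144 mm across (151 over the fins), 90 mm high; mouth 128 mm in diameter, inner floor 12 mm above the bench. Origin: centre of its underside, on the bench; z up. On the inner floor stands a black block 40 x 40 x 30 mm, centre 25 mm from the can's axis along the lamp's +x, with the pocket in it. Yaw is arbitrary.
- pocket (a point): Centre of the mouth of the pocket in the lamp's black block, 42 mm above the bench, 48 mm below the lamp's rim. Round upright hole 18 mm in diameter, 28 mm deep. It lies 25 mm off the can's axis: the fingers have most room when they close across the line from the can's axis to the pocket.
- tube: The drying cartridge: upright grey round tube 16 mm in diameter, 38 mm long, chamfered foot, then a wider cap 24 mm in diameter, 26 mm tall (64 mm in all, 30 g). The only tube with a wide cap. Origin: centre of its foot; z up the tube. Starts in any of the rack's holes, foot 10 mm above the bench (cap from 48 to 74 mm). Home in the pocket its foot is 14 mm above the bench.
- rack: Fixed white rack block 50 x 150 x 40 mm (x, y, z); three upright holes 18 mm in diameter, 30 mm deep, in a row along its own y axis at -45, 0 and +45 mm. Origin: centre of its underside; z up. The rack and the covers may change sides between starts.
- inner_cover: Inner cover, loose, about 0.3 kg: aluminium flange disc 148 mm in diameter, 6 mm thick, spigot below it 120 mm in diameter, 10 mm deep, that drops into the lamp's mouth, and a steel post on its axis. Origin: centre of the spigot's underside; z up. Starts with the spigot on the bench. Seated on the lamp the flange lies on the rim and the origin is 80 mm above the bench.
- post_top (a point): Centre of the top of the inner cover's upright post, 22 mm in diameter, 79 mm above the inner cover's origin. While the covers are nested the post stands out 32 mm above the outer cover's collar, through its hole; lifting by the post carries both covers.
- outer_cover: Outer cover, loose, about 0.3 kg: aluminium cap 164 mm across that merely rests on the inner cover's flange, with a collar on top. Origin: centre of the lower edge of its skirt; z up. Skirt 12 mm deep, 154 mm inside diameter; plate 5 mm thick, its top 17 mm above the origin. Nested, its origin is 4 mm above the inner cover's, on the same axis within 3 mm.
- collar_top (a point): Centre of the top of the outer cover's round collar, 43 mm above the outer cover's origin. The collar is 44 mm in outer diameter, 26 mm tall above the plate, with a 28 mm hole through which the inner cover's post passes. Gripping the collar, with the post between the fingers, lifts the outer cover alone.
- plain_tube1: Bystander: plain grey tube without a cap, 16 mm in diameter, 50 mm long, in a rack hole. Origin: centre of its foot.
- plain_tube2: Bystander: another such plain tube without a cap.
- tape: Bystander: roll of tape lying flat on the bench, 90 mm across, 18 mm high. Origin: centre of its underside.
- driver: Bystander: screwdriver lying on the bench beyond the lamp body.
Mind the look-alikes: they are no part of the job. What is shaped like the lamp but brown or pink is not meant.

How it is judged:
By the outcome, as a careful person would: the job done as asked, in the order asked, and still so for the second after the job is handed in, while the arm keeps its last pose, push and grip.
It also fails if it takes over 64 s, if anything falls off the work surface, if the arm or the gripper's body presses on something with over 40 N, if the wrist force passes 120 N, or if a joint passes its speed limit or range.

ROBOT

A 6-joint arm with a two-finger parallel gripper is mounted at the origin on the work surface. World frame = base frame: x ahead of the robot, y to its left, z up, the work surface at z = 0. Lengths are in m, angles in rad, forces in N, time in s.
With the tool pointing down it reaches from about 0.275 to 0.75 m from the base axis. Payload 10.2 kg.
Tool frame: the origin (TCP) lies at the very end of the fingers, on their centre line; the grasp point (between the pads) lies 19 mm behind it; y points along the fingers, z is the direction in which the jaws open and shut, and the axes are right-handed (so a half turn about y gives the same grasp; the last joint's range is limited). The gripper opens to 85 mm and grips with 20 to 120 N. Pads are 22 mm wide; open, the fingers measure 114 mm over their backs; the gripper's body (76 mm by 85 mm) begins 54 mm behind the grasp point. The pads swing forward as they close: fully open they stand 13 mm farther back than shut.
Start: joints at [-1.498, 0.313, 1.498, -0, 1.331, -0.223], TCP at [0.153, -0.502, 0.209] pointing down, gripper open.
Joint ranges: [-2.94, 2.94], [-0.97, 2.17], [0.19, 2.56], [-1.23, 4.37], [0.02, 3.11], [-2.88, 2.88]. Speed limits (rad/s): [2.39, 2.39, 3.01, 3.14, 3.14, 3.14].

INTERFACE

Orientations are given as [roll, pitch, yaw] about the fixed x, y, z axes, in that order (R = Rz(yaw) Ry(pitch) Rx(roll)).
In Python, from cell import get_state, get_image, get_calibration, job_done gives the robot as it stands. The module is installed in compiled form; this text tells all that it offers.
- The arm moves only by the tool drive_tool, never from a script. Its argument "series" is a list of rows, each an object with "linear": the shift along the tool's x, y, z in m, a list of three; "twist": the turn about the tool's y in rad. In form: [{"linear": [tx, ty, tz], "twist": twist}, ...]. A call has 1 to 8 rows; each row is the pose to reach, as a shift and turn from the pose measured when the call began, along the tool's axes at that moment; what a row does not reach only later rows make up. A row lasts 1/10 s, in which the tool goes at most 50 mm and 8.59 degrees, less where a joint would pass 70% of its speed; a pose out of reach is approached as far as the arm can. A call with a gripper value outside its range is refused whole. "hand" is the opening, from 0 (shut) to 1 (fully open), set as the call begins (left out, the last holds). The fingers move at their own pace and stop on an object; "grip_force" is the grip in N (left out, the last holds). Time passes only in rows, so rows that repeat a pose let the fingers close. It gives the time, the measured TCP pose, the force and the opening at its end, in the units of the state.
- get_state(): the state, without advancing time (a new reading comes with each control period).
- get_image(name): name is "scene" or "side" or "wrist"; returns (picture, depth): 384x512x3 uint8, red, green, blue; 384x512 float32, m along the optical axis (not along the pixel's ray), 0 where there is no reading.
- get_calibration(name): a dict with "fx", "fy", "cx", "cy" (pixels), "R" (3x3) and "t" (3): a world point X has camera coordinates R X + t. Camera axes: x right, y down, z forward; pixel columns grow to the right and rows downward; lengths in m; the calibration is good to about 2 mm. The wrist camera is an equidistant fisheye: a pixel r from the principal point sees the ray r / f radians off the axis. A picture is of the moment at which its call begins: read the wrist's pose just before it. get_calibration takes no time and is no camera call; for the wrist camera it gives the pose at the moment of the call.
- job_done(): hands the job in, once; it reports no verdict.
The state is a dict: "t": time; "joint_positions": joint angles; "qd": joint speeds; "joint_torque": joint torques, N m; "tcp_pos": TCP position; "tool_rot": TCP orientation; "wrist_force": force on the tool from outside, world axes, zero at the start; "torque": the same for the moment, N m; "finger_gap": finger opening in m.
Only numpy, scipy, OpenCV 4.12 (cv2) and the standard library are available. Lean on these libraries where they do the work, as an engineer would, in place of code of your own. Each camera call takes 0.05 s, during which the arm holds its last target. There are 200 camera calls.

## Working session

There is one attempt and no reset: what is moved stays moved. The work goes in short steps, Python scripts to look and compute and a tool call to move; the robot and the scene stay as the last step left them, time stands still between calls to the robot, and variables do not carry over. Pictures are saved under pics/ and viewed, about 8 in all and at most 12, crops included, and the job is handed in when it is done.

Besides the shell and the picture viewer there is one more tool, called as a command line: name --argument value ..., lists and objects as JSON in quotes. drive_tool: Moves the arm, as the interface text tells. Its arguments: {"type":"object","properties":{"series":{"type":"array"},"hand":{"type":"number"},"grip_force":{"type":"number"}},"required":["series"]}

```bash
mkdir -p pics; cat > h.py <<'E'
import numpy as np, cv2
from cell import *
np.set_printoptions(precision=4,suppress=True)
def snap(n):
    c=get_calibration(n); im,d=get_image(n); np.savez('last_'+n,im=im,d=d,**{k:np.array(v) for k,v in c.items()}); return im,d,c
def load(n):
    z=np.load('last_'+n+'.npz'); return z['im'],z['d'],{k:z[k] for k in ('fx','fy','cx','cy','R','t')}
def pts(d,c):
    v,u=np.mgrid[:d.shape[0],:d.shape[1]]
    P=np.stack([(u-c['cx'])/c['fx']*d,(v-c['cy'])/c['fy']*d,d],-1)
    return (P-np.array(c['t']))@np.array(c['R'])
def ray(u,v,c,z):
    R=np.array(c['R']);o=-R.T@np.array(c['t']);r=R.T@np.array([(u-c['cx'])/c['fx'],(v-c['cy'])/c['fy'],1]);return o+r*(z-o[2])/r[2]
def save(n,im): cv2.imwrite('pics/'+n+'.png',im[...,::-1])
E
python3 - <<'E'
from h import *
for n in('scene','side'):
    im,d,c=snap(n); save(n,im); print(n,c,d.min(),d.max())
s=get_state();print(s)
E
```

```text
scene {'fx': 357.7413610772101, 'fy': 357.7413610772101, 'cx': 254.36549893327762, 'cy': 194.39627457853496, 'R': array([[-0.8214,  0.5704, -0.0041],
       [ 0.407 ,  0.5811, -0.7048],
       [-0.3996, -0.5806, -0.7094]]), 't': array([ 0.4551, -0.156 ,  1.0502])} 0.0 3.458663
side {'fx': 432.7819285420652, 'fy': 432.7819285420652, 'cx': 256.87215080017836, 'cy': 186.21453630512067, 'R': array([[-0.9975, -0.0692,  0.0156],
       [-0.0631,  0.7643, -0.6417],
       [ 0.0325, -0.6411, -0.7668]]), 't': array([0.5449, 0.0845, 1.111 ])} 0.0 3.1671731
{'t': 0.1, 'joint_positions': array([-1.4984,  0.3134,  1.4984,  0.    ,  1.331 , -0.2234]), 'qd': array([ 0.0011, -0.0013, -0.0013,  0.0026,  0.0011,  0.001 ]), 'joint_torque': array([  0.0028, -41.2902, -26.0144,  -0.0002,   0.003 ,   0.    ]), 'tcp_pos': array([ 0.153 , -0.5019,  0.2087]), 'tool_rot': array([-1.5719,  0.0003, -2.8458]), 'wrist_force': array([-1.1444,  0.3152,  0.3793]), 'torque': array([-0.0412, -0.019 ,  0.0586]), 'finger_gap': 0.08544258887810428}
```

View pics/scene.png

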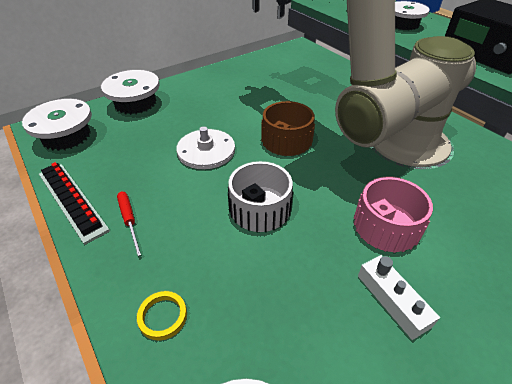

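View pics/side.png

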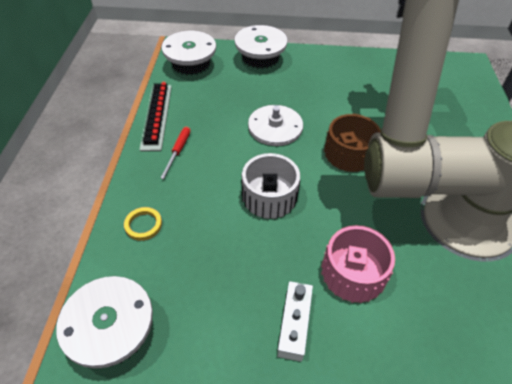

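The scene picture shows the grey lamp at scene (262,197), the nested covers at (205,147), and the rack with tubes at (384,265), (400,287) and (418,307). The side picture shows the lamp at (270,187), the covers at (275,125) and the rack with tubes at (300,291), (296,314) and (294,336).

Possible mix-ups:
- **Tubes:** capped (384,265), plain (400,287), plain (418,307).
- **Lamps:** grey (262,197) is the one meant; brown (288,128) and pink (393,213) are not.
- **Covers:** nested (205,147) with a post; the fan-like discs at (57,118), (130,85) and in the side view at (105,320) have no post.

My choice is the wide one at (384,265), the grey lamp, and the covers at (205,147).

```bash
python3 - <<'E'
from h import *
from scipy.optimize import least_squares
def circ(xy):
    f=lambda p:np.hypot(xy[:,0]-p[0],xy[:,1]-p[1])-p[2]
    m=(xy.max(0)+xy.min(0))/2
    r=least_squares(f,[*m,np.ptp(xy[:,0])/2],loss='soft_l1',f_scale=.001);return r.x,np.abs(f(r.x)).mean()
W={'scene':dict(lamp=(222,155,300,238),cov=(170,120,240,172),rack=(352,250,445,340)),'side':dict(lamp=(236,150,305,222),cov=(242,100,308,148),rack=(272,276,318,362))}
for n in W:
    im,d,c=load(n);P=pts(d,c)
    print(n,'bench z',np.median(P[240:260,225:245,2]) )
    for k,(a,b,e,f) in W[n].items():
        Q=P[b:f,a:e].reshape(-1,3);ok=(d[b:f,a:e].ravel()>0);Q=Q[ok]
        if k=='lamp':
            S=Q[np.abs(Q[:,2]-.09)<.003]; print(k,len(S),circ(S[:,:2]),np.median(S[:,2]))
            cc=circ(S[:,:2])[0][:2]
            B=Q[(np.abs(Q[:,2]-.042)<.003)&(np.hypot(*(Q[:,:2]-cc).T)<.055)];print(' block',len(B),B.min(0) if len(B) else 0,B.max(0) if len(B) else 0,B.mean(0) if len(B) else 0,cv2.minAreaRect((B[:,:2]*1000).astype(np.float32)))
        if k=='cov':
            for z,t in((.079,.003),(.047,.003),(.021,.003)):
                S=Q[np.abs(Q[:,2]-z)<t]; print(k,z,len(S),cv2.minEnclosingCircle((S[:,:2]*1000).astype(np.float32)) if len(S)>3 else S, np.median(S,axis=0) if len(S) else 0)
        if k=='rack':
            S=Q[np.abs(Q[:,2]-.04)<.003];print(k,len(S),cv2.minAreaRect((S[:,:2]*1000).astype(np.float32)))
            for z in(.074,.060):
                S=Q[np.abs(Q[:,2]-z)<.003];
                print(z,len(S),S.mean(0))
                if z==.06:
                    m,l,_ =cv2.kmeans(S[:,:2].astype(np.float32),2+(1),None,(3,50,1e-6),5,cv2.KMEANS_PP_CENTERS)[::1];_=cv2
                    print([ (S[l.ravel()==i].mean(0),(l==i).sum()) for i in range(3)])
s=load('scene')[0]; 
a=cv2.resize(s[235:345,340:450],None,fx=3.6,fy=3.6,interpolation=2);b=cv2.resize(s[150:240,217:307],(396,396),interpolation=2)
save('crop',np.hstack([a,b]))
E
```

```text
scene bench z -0.0005624490872731048
lamp 506 (array([ 0.5157, -0.032 ,  0.0676]), np.float64(0.0020332888467961712)) 0.08905918863193794
 block 185 [ 0.4957 -0.0799  0.039 ] [ 0.5373 -0.036   0.0442] [ 0.5168 -0.057   0.0414] ((516.822021484375, -58.00294494628906), (41.24232482910156, 42.284095764160156), 3.629836082458496)
cov 0.079 31 ((512.2337646484375, -301.21307373046875), 11.668246269226074) [ 0.5125 -0.301   0.078 ]
cov 0.047 75 ((512.7589111328125, -300.33367919921875), 21.593524932861328) [ 0.5184 -0.293   0.0465]
cov 0.021 1369 ((513.2684936523438, -301.9375), 83.62773132324219) [ 0.5236 -0.2878  0.0204]
rack 1614 ((443.02325439453125, 310.04913330078125), (150.13526916503906, 52.294891357421875), 83.17638397216797)
0.074 109 [0.4385 0.2656 0.0732]
0.06 146 [0.4464 0.3226 0.0593]
[(array([0.4491, 0.3547, 0.0591]), np.int64(65)), (array([0.4435, 0.3101, 0.0593]), np.int64(55)), (array([0.4454, 0.269 , 0.0596]), np.int64(26))]
side bench z 0.00046840153796489736
lamp 443 (array([ 0.5165, -0.0302,  0.0676]), np.float64(0.002247728773519079)) 0.09001997636148878
 block 159 [ 0.4974 -0.0781  0.039 ] [ 0.5384 -0.0344  0.0449] [ 0.5179 -0.0544  0.0422] ((517.7619018554688, -56.30042266845703), (39.26025390625, 42.45212936401367), 3.5142853260040283)
cov 0.079 35 ((514.0908813476562, -300.2321472167969), 11.755895614624023) [ 0.5148 -0.2977  0.0789]
cov 0.047 66 ((513.9161987304688, -297.99542236328125), 22.126432418823242) [ 0.5133 -0.2924  0.0468]
cov 0.021 1219 ((510.50738525390625, -300.7845153808594), 84.19522094726562) [ 0.5119 -0.2864  0.0212]
rack 1312 ((445.2835693359375, 311.22314453125), (151.33531188964844, 49.98290252685547), 83.15760040283203)
0.074 97 [0.4401 0.2675 0.0742]
0.06 115 [0.4473 0.3282 0.0603]
[(array([0.4504, 0.3565, 0.0605]), np.int64(54)), (array([0.4454, 0.3114, 0.06  ]), np.int64(47)), (array([0.4414, 0.2758, 0.0603]), np.int64(14))]
```

View pics/crop.png

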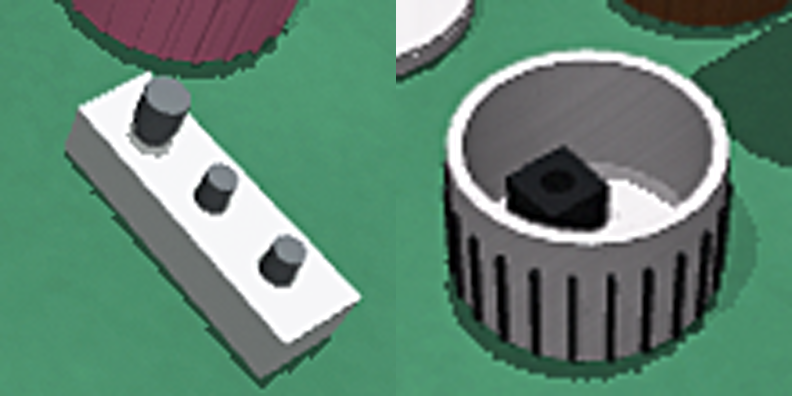

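The crop confirms the wide-capped tube at scene (384,265). It is at the rack end nearest the lamps, and the other two tubes have no cap. The pocket in the grey lamp is at about scene (254,191). Next I work out the moves and check the pink lamp's clearance.

```bash
cat >> h.py <<'E'
from scipy.spatial.transform import Rotation as Ro
def to(p,yaw,s=None):
    s=s or get_state(); R=Ro.from_euler('xyz',s['tool_rot']).as_matrix()
    y0=np.arctan2(R[1,0],R[0,0]); dy=(yaw-y0+np.pi)%(2*np.pi)-np.pi
    print('t',s['t'],'tcp',s['tcp_pos'],'yaw',y0,'axis',R[:,1],'F',s['wrist_force'],'gap',s['finger_gap'])
    print('-> linear',R.T@(np.array(p)-s['tcp_pos']),'twist',-dy)
E
python3 - <<'E'
from h import *
c=get_calibration('wrist');R=np.array(c['R']);print(c['fx'],'cam pos',-R.T@c['t'],'axis',R[2])
for n,(a,b,e,f) in dict(scene=(352,175,435,250),side=(318,228,396,300)).items():
    im,d,c=load(n);Q=pts(d,c)[b:f,a:e].reshape(-1,3);I=im[b:f,a:e].reshape(-1,3).astype(int)
    S=Q[(I[:,0]>I[:,1]+50)&(Q[:,2]>.03)];print(S.min(0),S.max(0))
to([.48,-.05,.26],-np.pi/2+.0)
E
```

```text
297.3186396354542 cam pos [ 0.2159 -0.4832  0.3741] axis [-0.2474 -0.0738 -0.9661]
[0.2364 0.1065 0.03  ] [0.8569 0.4408 0.6369]
[0.2397 0.1109 0.0304] [0.5127 0.6854 0.8977]
t 0.1 tcp [ 0.153  -0.5019  0.2087] yaw -2.845780926192707 axis [-0.      0.0012 -1.    ] F [-1.1444  0.3152  0.3793] gap 0.08544258887810428
-> linear [-0.4445 -0.0508 -0.3371] twist -1.2749845993978104
```

drive_tool --series '[{"linear": [-0.04, -0.01, -0.03], "twist": -0.14}, {"linear": [-0.08, -0.02, -0.06], "twist": -0.28}, {"linear": [-0.12, -0.03, -0.09], "twist": -0.42}, {"linear": [-0.16, -0.04, -0.12], "twist": -0.56}, {"linear": [-0.2, -0.05, -0.15], "twist": -0.7}, {"linear": [-0.24, -0.05, -0.18], "twist": -0.84}, {"linear": [-0.28, -0.05, -0.21], "twist": -0.98}, {"linear": [-0.31, -0.05, -0.235], "twist": -1.12}]' --hand 0.5

```text
t: 0.9
tcp_pos: [0.3819, -0.1847, 0.259]
tool_rot: [-1.571, 0.001, -1.72]
wrist_force: [0.4, -0.5, -0.1]
finger_gap: 0.0425
```

```bash
python3 - <<'E'
from h import *
to([.48,-.05,.26],-np.pi/2)
im,d,c=snap('wrist');save('w1',im);R=np.array(c['R']);print(-R.T@c['t'],R[2])
E
```

```text
t 0.9 tcp [ 0.3819 -0.1847  0.259 ] yaw -1.7195498627463646 axis [ 0.      0.0012 -1.    ] F [ 0.3609 -0.4648 -0.1083] gap 0.04252816716334926
-> linear [-0.1478 -0.0008  0.0771] twist -0.14875353595146823
[ 0.3921 -0.1205  0.4245] [-0.0384 -0.2539 -0.9665]
```

View pics/w1.png

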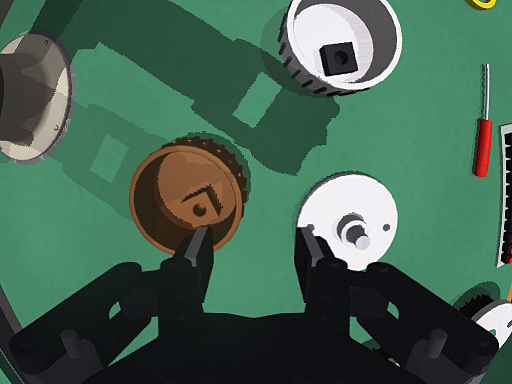

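The wrist view shows the grey lamp at (340,45) with its pocket at (341,58). The covers' post is at (362,242), and the brown lamp at (187,195) is a look-alike. I'll cast these onto their planes and carry on to the rack.

```bash
cat >> h.py <<'E'
def wray(u,v,c,z):
    u=np.asarray(u,float)-c['cx'];v=np.asarray(v,float)-c['cy'];r=np.hypot(u,v)+1e-12;th=r/c['fx']
    D=np.stack([u/r*np.sin(th),v/r*np.sin(th),np.cos(th)],-1)@np.array(c['R']);o=-np.array(c['R']).T@np.array(c['t'])
    return o+D*((z-o[2])/D[...,2])[...,None]
E
python3 - <<'E'
from h import *
im,d,c=load('wrist');g=im.max(2)
print('pocket',wray(341,58,c,.042),'post',wray(362,242,c,.079))
# black block top
m=((g<60)).astype(np.uint8);m[:, :300]=0;m[:, 380:]=0;m[100:]=0;m[:25]=0
n,l,s,ce=cv2.connectedComponentsWithStats(m);print(s,ce)
m=np.zeros_like(g);w=im[200:262,300:400].astype(int);
print(g[50:68:2,332:352:2])
print(g[230:256:3,345:380:3])
to([.44,.266,.16],-np.pi/2-.12)
E
```

```text
pocket [ 0.5165 -0.059   0.042 ] post [ 0.5114 -0.3008  0.079 ]
[[     0      0    512    384 195313]
 [   319     42     39     34   1005]
 [   370     66      1      1      1]
 [   300     70      1      2      2]
 [   310     74      2      1      2]
 [   377     75      1      1      1]
 [   362     77      1      1      1]
 [   301     79     12      9     55]
 [   363     81      1      1      1]
 [   355     82      5      1      5]
 [   313     87     14      7     63]
 [   333     87      1      1      1]
 [   320     88     50     10    142]
 [   308     90      1      1      1]
 [   307     92      1      1      1]
 [   300     95      1      1      1]
 [   303     94      1      1      1]
 [   306     95      1      1      1]
 [   308     95      6      3      7]
 [   315     96      2      2      3]
 [   333     97      1      1      1]] [[254.9667 192.3345]
 [338.0328  58.6577]
 [370.      66.    ]
 [300.      70.5   ]
 [310.5     74.    ]
 [377.      75.    ]
 [362.      77.    ]
 [306.6     83.3455]
 [363.      81.    ]
 [357.      82.    ]
 [319.746   90.1111]
 [333.
[... 467 characters left out ...]
]
 [50 48 47 49 49 52 48 47 46 47]]
[[224  59  72  72  69  74  56 246 241 244 244 241]
 [228  72  71  69  71  68  69 249 244 243 242 244]
 [244  91  73  73  67 139 226 173 250 244 242 243]
 [226  75  76  71 169 230 221 225 205 242 245 243]
 [240 234  91  58 234 227 219 221 220 243 244 243]
 [240 241 243 249 228 226 219 217 237 244 243 243]
 [244 243 245 246 225 222 217 232 245 243 241 241]
 [243 244 244 244 240 245 245 241 244 243 244 244]
 [243 244 243 244 241 243 241 244 242 241 241 242]]
t 0.95 tcp [ 0.3841 -0.1803  0.2591] yaw -1.7079135030840502 axis [ 0.0014  0.0033 -1.    ] F [1.4321 4.0967 0.1277] gap 0.04290541118354483
-> linear [-0.4494  0.1007 -0.0057] twist -0.017117176289153768
```

drive_tool --series '[{"linear": [-0.04, 0, -0.001], "twist": 0}, {"linear": [-0.09, 0, -0.002], "twist": 0}, {"linear": [-0.135, 0, -0.002], "twist": 0}, {"linear": [-0.18, 0, -0.003], "twist": 0}, {"linear": [-0.225, 0, -0.003], "twist": 0}, {"linear": [-0.27, 0, -0.004], "twist": -0.01}, {"linear": [-0.315, 0.01, -0.004], "twist": -0.02}, {"linear": [-0.355, 0.02, -0.005], "twist": -0.02}]'

```text
t: 1.75
tcp_pos: [0.4276, 0.1742, 0.24]
tool_rot: [-1.57, 0.004, -1.687]
wrist_force: [-0.4, -0.7, 0.2]
finger_gap: 0.0427
```

```bash
python3 - <<'E'
from h import *
to([.439,.266,.16],-np.pi/2-.12)
E
```

```text
t 1.75 tcp [0.4276 0.1742 0.24  ] yaw -1.687163737795121 axis [ 0.0017  0.0034 -1.    ] F [-0.354  -0.7351  0.2292] gap 0.04267600752006521
-> linear [-0.0922  0.0803  0.0006] twist 0.003632588999775699
```

drive_tool --series '[{"linear": [-0.05, 0.03, 0.0], "twist": 0}, {"linear": [-0.093, 0.07, 0.001], "twist": 0.004}, {"linear": [-0.093, 0.08, 0.001], "twist": 0.004}, {"linear": [-0.093, 0.08, 0.001], "twist": 0.004}, {"linear": [-0.093, 0.08, 0.001], "twist": 0.004}]'

```text
t: 2.25
tcp_pos: [0.4396, 0.2664, 0.1607]
tool_rot: [-1.57, 0.003, -1.691]
wrist_force: [-0.6, 0.3, -0.5]
finger_gap: 0.043
```

```bash
python3 - <<'E'
from h import *
to([.439,.266,.047],-np.pi/2-.12)
im,d,c=snap('wrist');save('w2',im)
to([.439,.266,.047],-np.pi/2-.12)
E
```

```text
t 2.25 tcp [0.4396 0.2664 0.1607] yaw -1.690939026433647 axis [ 0.0015  0.0031 -1.    ] F [-0.6051  0.316  -0.4684] gap 0.04302061796935815
-> linear [ 0.0008  0.1137 -0.0006] twist -0.0001426996387503543
t 2.3 tcp [0.44   0.2662 0.1615] yaw -1.691695682080616 axis [ 0.0032  0.0036 -1.    ] F [ 0.098  -0.2156 -0.5631] gap 0.04292528537880322
-> linear [ 0.0007  0.1145 -0.0013] twist -0.0008993552857194942
```

View pics/w2.png

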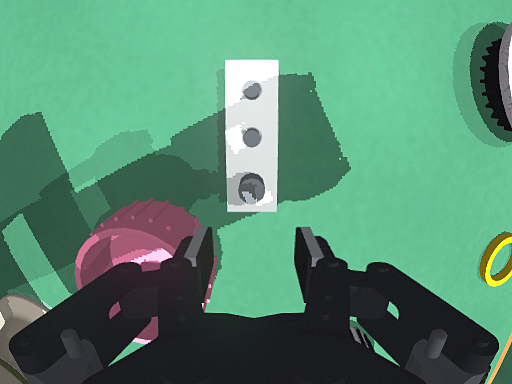

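The wrist view shows the capped tube at (251,188) with a plain tube at (252,137) and another at (252,90). The jaws straddle column 253, in line with the cap.

```bash
python3 - <<'E'
from h import *
im,d,c=load('wrist');g=im.max(2)
m=(g<165).astype(np.uint8);m[:168]=0;m[210:]=0;m[:,:229]=0;m[:,274:]=0
l=cv2.connectedComponentsWithStats(m);print(l[2],l[3])
print(g[168:210:3,228:278:3])
for p in((251,187),(251,190)): print(wray(*p,c,.074))
E
```

```text
[[     0      0    512    384 196036]
 [   236    173      1      1      1]
 [   244    172      1      1      1]
 [   238    172     27     31    566]
 [   233    176      1      1      1]
 [   247    202      1      2      2]
 [   234    204      1      1      1]] [[255.5124 191.5156]
 [236.     173.    ]
 [244.     172.    ]
 [251.3834 186.1431]
 [233.     176.    ]
 [247.     202.5   ]
 [234.     204.    ]]
[[226 225 226 226 226 226 226 226 227 226 227 226 226 226 227 227 235]
 [227 225 226 229 229 231 220 221 236 228 228 226 226 227 226 227 234]
 [227 225 232 173 175 178 104  72  75  63 168 227 226 227 227 227 236]
 [218 220 173 176 182  67  80  77  77  81  79 171 228 228 227 227 235]
 [175 175 174 175 135  79 130 122 124 126 110  74 237 225 226 227 237]
 [174 172 171 174  64 116 114  89 126 125 121 118 238 225 227 227 238]
 [175 172 173 176  92  94  96  94  97 104 121 119 135 226 225 226 239]
 [175 174 172 182  93  91  92  95  94 125 120 119 103 224 224 225 239]
 [175 173 172 179  88 205 201  72  90 124 120 120 119 255 255 225 239]
 [175 172 172 175  86 210 189 189  75  91 120 118 255 255 255 224 242]
 [175 172 173 174 135  88 192 186 195  81 114  98 255 255 255 220 242]
 [170 172 171 171 171 147 199 184 182 180 217 255 255 255 215 224 241]
 [198 193 162 165 166 193 232 221 209 230 255 255 221 224 224 225 238]
 [231 222 223 224 224 223 223 224 225 223 223 223 224 225 224 225 222]]
[0.4383 0.2694 0.074 ]
[0.438  0.2667 0.074 ]
```

drive_tool --series '[{"linear": [0.0, 0.04, -0.001], "twist": 0}, {"linear": [0.0, 0.08, -0.001], "twist": 0}, {"linear": [0.0, 0.105, -0.001], "twist": 0}, {"linear": [0.0, 0.115, -0.001], "twist": 0}, {"linear": [0.0, 0.115, -0.001], "twist": 0}]'

```text
t: 2.8
tcp_pos: [0.4398, 0.2661, 0.0469]
tool_rot: [-1.568, 0.004, -1.693]
wrist_force: [-0.2, -0.9, 0.5]
finger_gap: 0.0425
```

drive_tool --series '[{"linear": [0, 0, 0], "twist": 0}, {"linear": [0, 0, 0], "twist": 0}, {"linear": [0, 0, 0], "twist": 0}, {"linear": [0, 0, 0], "twist": 0}, {"linear": [0, 0, 0], "twist": 0}, {"linear": [0, 0, 0], "twist": 0}]' --hand 0 --grip_force 40

```text
t: 3.4
tcp_pos: [0.441, 0.2665, 0.0488]
tool_rot: [-1.565, 0.006, -1.693]
wrist_force: [-0.2, 0.8, 7.3]
finger_gap: 0.0205
```

drive_tool --series '[{"linear": [0, -0.02, 0], "twist": 0}, {"linear": [0, -0.04, 0], "twist": 0}, {"linear": [0, -0.07, 0], "twist": 0}, {"linear": [0, -0.1, 0], "twist": 0}, {"linear": [0, -0.12, 0], "twist": 0}, {"linear": [0, -0.12, 0], "twist": 0}]'

```text
t: 4.0
tcp_pos: [0.4415, 0.2664, 0.1722]
tool_rot: [-1.559, 0.008, -1.692]
wrist_force: [0.1, 0.2, -1.0]
finger_gap: 0.02
```

```bash
python3 - <<'E'
from h import *
to([.517,-.057,.16],-np.pi/2+.063)
E
```

```text
t 4.0 tcp [0.4415 0.2664 0.1722] yaw -1.6924351110350884 axis [ 0.0131  0.0068 -0.9999] F [ 0.114   0.1787 -1.0286] gap 0.020016619143173275
-> linear [0.312  0.011  0.1141] twist -0.18463878424019153
```

```bash
python3 - <<'E'
from h import *
im,d,c=snap('wrist')
a=cv2.resize(im[180:340,170:340],None,fx=3,fy=3,interpolation=2)
im2,d2,c2=snap('side');b=im2[180:340,200:370];b=cv2.resize(b,None,fx=1.8,fy=3)[:480]
save('w3',np.hstack([a,b][:2])[:,:800])
to([.517,-.057,.16],-np.pi/2+.063)
E
```

```text
t 4.1 tcp [0.4401 0.2659 0.1688] yaw -1.6926219939079867 axis [ 0.0074  0.0049 -1.    ] F [-1.1956 -0.5263  0.176 ] gap 0.020400602599489417
-> linear [0.3112 0.0078 0.1156] twist -0.18482566711309012
```

View pics/w3.png

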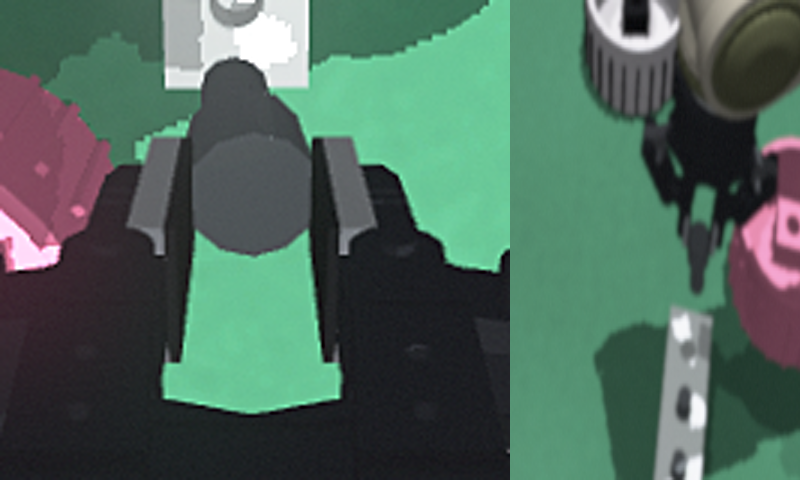

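The crop shows the cap centred between the pads and the tube hanging straight below it. The rack hole it came from is empty and both plain tubes are untouched.

drive_tool --series '[{"linear": [0.045, 0.0, 0.015], "twist": -0.03}, {"linear": [0.09, 0.0, 0.03], "twist": -0.06}, {"linear": [0.135, 0.0, 0.05], "twist": -0.09}, {"linear": [0.18, 0, 0.07], "twist": -0.12}, {"linear": [0.225, 0, 0.085], "twist": -0.15}, {"linear": [0.27, 0.0, 0.1], "twist": -0.18}, {"linear": [0.305, 0.004, 0.113], "twist": -0.185}, {"linear": [0.311, 0.008, 0.1155], "twist": -0.185}]'

```text
t: 4.9
tcp_pos: [0.5169, -0.0601, 0.1583]
tool_rot: [-1.565, 0.005, -1.512]
wrist_force: [0.4, 0.3, -0.5]
finger_gap: 0.02
```

drive_tool --series '[{"linear": [0, 0.0, 0], "twist": 0}, {"linear": [0, 0.0, 0], "twist": 0}]'

```text
t: 5.1
tcp_pos: [0.5164, -0.0593, 0.1575]
tool_rot: [-1.566, 0.005, -1.511]
wrist_force: [-0.6, 0.9, -0.6]
finger_gap: 0.0202
```

```bash
python3 - <<'E'
from h import *
to([.5172,-.057,.16],-np.pi/2+.063)
im,d,c=snap('wrist')
save('w4',cv2.resize(im[110:300,150:350],None,fx=3,fy=3,interpolation=2))
to([.5172,-.057,.16],-np.pi/2+.063)
E
```

```text
t 5.1 tcp [ 0.5164 -0.0593  0.1575] yaw -1.511334753630931 axis [ 0.004   0.0057 -1.    ] F [-0.5744  0.9303 -0.6344] gap 0.02021186360989989
-> linear [-0.0022 -0.0025  0.001 ] twist -0.0035384268360343363
t 5.15 tcp [ 0.5166 -0.0589  0.1579] yaw -1.5105456658577643 axis [ 0.0047  0.0055 -1.    ] F [ 0.1725 -0.2512  0.341 ] gap 0.020103311108838662
-> linear [-0.0019 -0.0021  0.0008] twist -0.002749339062867673
```

View pics/w4.png

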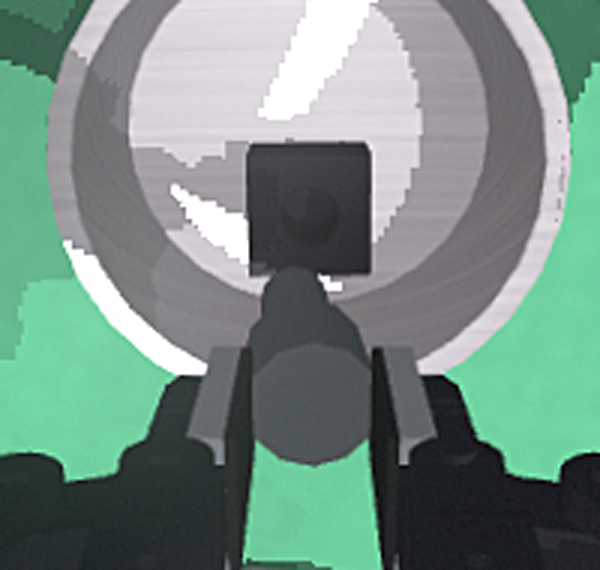

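The crop shows the pocket at crop (309,213) and the cap top at crop (312,405), in a clear view of the grey lamp.

```bash
python3 - <<'E'
from h import *
im,d,c=load('wrist');g=im.max(2).astype(int)
for v in(175,181,187): print(g[v,228:278])
P=wray(150+309/3,110+212.5/3,c,.042);print('pocket',P)
for q in((312,405),(312,402)):print('cap',wray(150+q[0]/3,110+q[1]/3,c,.183))
# cap rows
print(g[215:270,254])
# rim circle: outer rim bright ring
E
```

```text
[160 161 164 177  72  57  63  67  62  64  65  65  64  62  64  69  67  63
  65  67  67  65  64  67  65  58  57  59  57  58  58  55  57  63  63  61
  60  61  60  60  58  58  56  55  52 102 234 217 214 213]
[254 255 255 170 104  53  63  63  62  61  61  62  61  59  60  58  57  55
  62  65  65  64  65  62  56  57  53  55  55  55  54  51  51  47  50  56
  56  58  59  56  54  54  53  52  46 101 244 227 223 223]
[255 255 255 255 205  34  53  60  59  61  56  58  59  57  62  63  58  58
  52  51  52  53  51  50  50  49  49  50  48  48  47  47  49  51  57  53
  56  54  55  54  55  54  52  49  42  95 238 221 221 221]
pocket [ 0.5168 -0.0572  0.042 ]
cap [ 0.5171 -0.0599  0.183 ]
cap [ 0.5171 -0.0593  0.183 ]
[ 74  73  74  72  76  74  73  73  73  87  95  91  92  89  91  89  90  89
  91  90  90  90  88  88  88  91  89  90  90  88  89  90  87  89  90  90
  88  89  88  89  88  89  89  90  89  88  89  89  89  80 132 212 208 206
 205]
```

drive_tool --series '[{"linear": [-0.001, 0.02, -0.0005], "twist": 0}, {"linear": [-0.001, 0.04, -0.0005], "twist": 0}, {"linear": [-0.001, 0.06, -0.0005], "twist": 0}, {"linear": [-0.001, 0.068, -0.0005], "twist": 0}, {"linear": [-0.001, 0.072, -0.0005], "twist": 0}, {"linear": [-0.001, 0.072, -0.0005], "twist": 0}, {"linear": [-0.001, 0.072, -0.0005], "twist": 0}]'

```text
t: 5.85
tcp_pos: [0.5168, -0.0575, 0.0868]
tool_rot: [-1.564, 0.005, -1.51]
wrist_force: [0.5, -0.5, -0.0]
finger_gap: 0.0206
```

```bash
python3 - <<'E'
from h import *
to([.5172,-.057,.0528],-np.pi/2+.063)
im,d,c=snap('wrist')
save('w5',cv2.resize(im[130:290,170:340],None,fx=3.4,fy=3.4,interpolation=2))
E
```

```text
t 5.85 tcp [ 0.5168 -0.0575  0.0868] yaw -1.5101732252730127 axis [ 0.0062  0.005  -1.    ] F [ 0.4779 -0.4697 -0.01  ] gap 0.020647466306569398
-> linear [-0.0003  0.034   0.0002] twist -0.002376898478115841
```

View pics/w5.png

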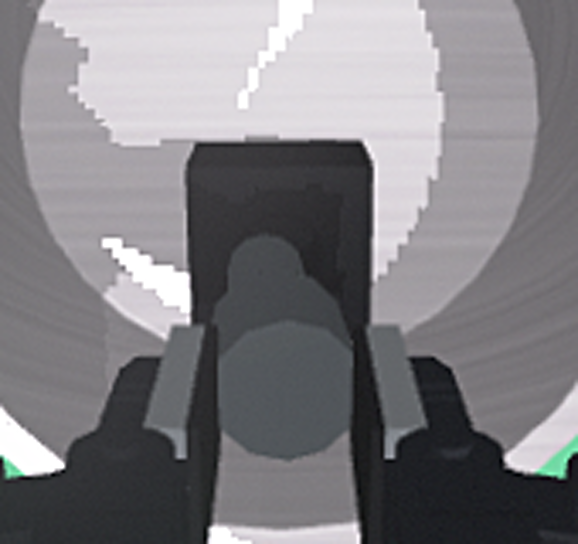

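The crop shows the foot at crop x of about 266, left of the block's middle at about 281. I'll measure that offset before inserting.

```bash
python3 - <<'E'
from h import *
im,d,c=load('wrist')
f=lambda x,y,z:wray(170+x/3.4,130+y/3.4,c,z)
print('tcp',get_state()['tcp_pos'])
print('cap',f(285,388,.112),'foot',f(266,272,.048),'foot L/R',f(230,272,.048),f(303,272,.048))
print('cap bottom L/R',f(216,310,.086),f(351,345,.086))
print('block L,R edge',f(190,300,.042),f(372,300,.042),f(187,165,.042),f(372,165,.042),'top edge',f(281,172,.042))
g=im.max(2)
print(g[205:216:2,228:290])
E
```

```text
tcp [ 0.5168 -0.0576  0.0868]
cap [ 0.5173 -0.0577  0.112 ] foot [ 0.5139 -0.0603  0.048 ] foot L/R [ 0.5063 -0.0607  0.048 ] [ 0.5218 -0.0598  0.048 ]
cap bottom L/R [ 0.5053 -0.0554  0.086 ] [ 0.5295 -0.0606  0.086 ]
block L,R edge [ 0.4975 -0.0698  0.042 ] [ 0.5378 -0.0674  0.042 ] [ 0.4958 -0.0393  0.042 ] [ 0.5352 -0.037   0.042 ] top edge [ 0.5159 -0.0397  0.042 ]
[[ 56  56  56  53  55  57  54  53  54  51  78  79  80  79  79  80  78  78
   77  80  79  78  77  77  78  78  75  74  74  75  43  40  44  42  41  40
   42  39  45  43  39  50  50  45  48  48  47  48  47  43  50 144 228 215
  214 215 217 222 214 150 157 159]
 [ 56  55  56  53  54  56  52  52  51  62  79  79  78  77  77  80  79  78
   79  77  78  77  76  76  77  76  75  74  76  72  69  37  38  41  39  42
   42  42  42  42  40  51  51  49  47  49  45  48  41  40  49 148 231 217
  218 211 147 153 154 156 159 158]
 [ 55  53  56  53  52  52  51  52  52  82  77  79  80  77  79  78  81  79
   73  77  78  77  76  77  76  77  76  77  74  68  75  51  36  37  40  39
   42  41  41  42  37  45  46  43  47  44  47  46  45  38  48 149 237 224
  226 222 155 159 161 161 161 162]
 [ 53  54  52  54  53  51  52  51  44  78  80  78  78  80  79  78  78  79
   79  79  77  78  76  76  76  76  76  75  74  74  82  75  61  59  42  40
   39  40  40  40  40  39  37  40  46  45  48  45  44  40  52 153 232 152
  154 157 157 162 160 161 159 159]
 [ 53  53  53  52  50  54  51  52  47  79  78  76  79  76  78  76  76  79
   77  76  78  78  76  76  75  77  76  75  77  74  74  74  74  75  76  62
   44  38  39  38  39  37  39  48  45  45  45  46  43  40  45 110 169 162
  161 162 163 162 161 161 161 161]
 [ 51  52  52  51  52  51  51  48  47  78  80  77  79  78  78  78  77  79
   77  75  78  75  78  77  77  76  75  74  74  76  73  74  72  74  71  75
   74  64  43  37  37  37  37  46  45  45  43  48  42  36  60 147 168 163
  163 163 162 161 162 160 161 162]]
```

drive_tool --series '[{"linear": [-0.001, 0.0, 0.0026], "twist": 0}, {"linear": [-0.001, 0.003, 0.0026], "twist": 0}, {"linear": [-0.001, 0.006, 0.0026], "twist": 0}, {"linear": [-0.001, 0.009, 0.0026], "twist": 0}, {"linear": [-0.001, 0.012, 0.0026], "twist": 0}, {"linear": [-0.001, 0.015, 0.0026], "twist": 0}, {"linear": [-0.001, 0.015, 0.0026], "twist": 0}]'

```text
t: 6.6
tcp_pos: [0.5192, -0.0563, 0.0713]
tool_rot: [-1.565, 0.005, -1.51]
wrist_force: [-0.2, 0.6, 0.1]
finger_gap: 0.0206
```

```bash
python3 - <<'E'
from h import *
to([.5172,-.057,.0528],-np.pi/2+.063);print(get_state()['torque'])
E
```

```text
t 6.6 tcp [ 0.5192 -0.0563  0.0713] yaw -1.5104253746970706 axis [ 0.0053  0.0053 -1.    ] F [-0.1777  0.6382  0.1048] gap 0.02059172236705649
-> linear [ 0.0007  0.0185 -0.0021] twist -0.0026290479021739976
[0.0171 0.0102 0.0029]
```

drive_tool --series '[{"linear": [0, 0.004, 0], "twist": 0}, {"linear": [0, 0.008, 0], "twist": 0}, {"linear": [0, 0.012, 0], "twist": 0}, {"linear": [0, 0.016, 0], "twist": 0}, {"linear": [0, 0.019, 0], "twist": 0}, {"linear": [0, 0.02, 0], "twist": 0}, {"linear": [0, 0.02, 0], "twist": 0}]'

```text
t: 7.3
tcp_pos: [0.5199, -0.0565, 0.0526]
tool_rot: [-1.564, 0.004, -1.51]
wrist_force: [-3.3, 0.1, 12.7]
finger_gap: 0.0201
```

```bash
python3 - <<'E'
from h import *
to([.5172,-.057,.0528],-np.pi/2+.063);print(get_state()['torque'])
im,d,c=snap('wrist')
print('block L,R edge check, cap pixel rows/cols'); g=im.max(2)
for n in('side',):
    im,d,c=snap(n);P=pts(d,c)
    Q=P[150:222,236:305].reshape(-1,3)
    r=np.hypot(Q[:,0]-.517,Q[:,1]+.057);print(np.sort(Q[r<.011][:,2])[::10])
E
```

```text
t 7.3 tcp [ 0.5199 -0.0565  0.0526] yaw -1.5101597303697574 axis [ 0.007   0.0043 -1.    ] F [-3.2583  0.0692 12.681 ] gap 0.020105258734020026
-> linear [ 0.0003 -0.0002 -0.0027] twist -0.002363403574860534
[-0.0714  0.7657 -0.0209]
block L,R edge check, cap pixel rows/cols
[0.0314 0.0414 0.0459 0.0619 0.0746 0.078  0.0793 0.0808 0.1128]
```

drive_tool --series '[{"linear": [0, 0, 0], "twist": 0}, {"linear": [0, 0, 0], "twist": 0}, {"linear": [0, 0, 0], "twist": 0}, {"linear": [0, -0.02, 0], "twist": 0}, {"linear": [0, -0.05, 0], "twist": 0}, {"linear": [0, -0.08, 0], "twist": 0}, {"linear": [0, -0.1, 0], "twist": 0}, {"linear": [0, -0.1, 0], "twist": 0}]' --hand 0.5

```text
t: 8.2
tcp_pos: [0.5203, -0.0573, 0.1549]
tool_rot: [-1.559, 0.002, -1.51]
wrist_force: [-1.4, 0.6, -0.0]
finger_gap: 0.0429
```

```bash
python3 - <<'E'
from h import *
to([.5172,-.057,.09],-np.pi/2+.063)
im,d,c=snap('wrist')
A=cv2.resize(im[90:290,150:350],(500,500),interpolation=2)
P=None
v,u=np.mgrid[:384,:512];uu=u-c['cx'];vv=v-c['cy'];r=np.hypot(uu,vv)+1e-9;th=r/c['fx']
Z=d;X=np.stack([uu/r*np.tan(th)*Z,vv/r*np.tan(th)*Z,Z],-1);W=(X-np.array(c['t']))@np.array(c['R'])
m=(np.hypot(W[...,0]-.517,W[...,1]+.058)<.016)&(d>0)&(W[...,2]<.1);h=W[m][:,2];print(np.percentile(h,[5,25,50,75,95]),m.sum())
t=m&(W[...,2]>.07);print(W[t].mean(0),t.sum(),W[t].min(0),W[t].max(0))
save('w6',A)
to([.5172,-.057,.16],-np.pi/2+.063)
E
```

```text
t 8.2 tcp [ 0.5203 -0.0573  0.1549] yaw -1.5100803015291586 axis [ 0.0116  0.0028 -0.9999] F [-1.432   0.6489 -0.0253] gap 0.042864501432984294
-> linear [-0.0004  0.0649 -0.0039] twist -0.0022839747342620065
[0.042  0.0434 0.0779 0.0788 0.0795] 1018
[ 0.5156 -0.0571  0.0782] 634 [ 0.5036 -0.0693  0.0701] [ 0.5275 -0.0459  0.0805]
t 8.25 tcp [ 0.5195 -0.0571  0.1531] yaw -1.51013530038708 axis [ 0.0087  0.0037 -1.    ] F [ 0.235  -0.0569 -0.7375] gap 0.04305822555379023
-> linear [-0.0002 -0.007  -0.0022] twist -0.002338973592183713
```

View pics/w6.png

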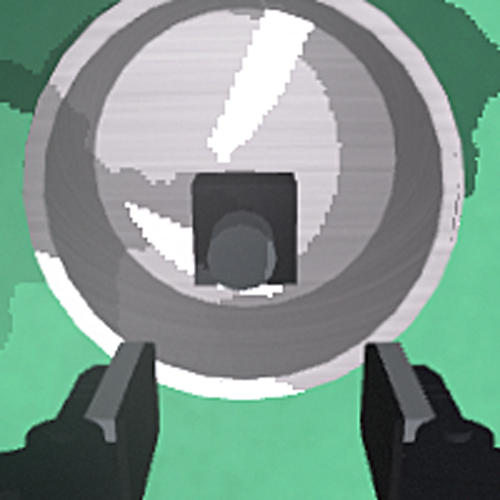

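The wrist crop shows the cap standing in the pocket at crop (242,257). Its top measures 0.078 m, exactly the height for home. Next, the covers.

```bash
python3 - <<'E'
from h import *
from scipy.optimize import least_squares
im,d,c=load('wrist')
v,u=np.mgrid[:384,:512];uu=u-c['cx'];vv=v-c['cy'];r=np.hypot(uu,vv)+1e-9;th=r/c['fx']
W=(np.stack([uu/r*np.tan(th)*d,vv/r*np.tan(th)*d,d],-1)-np.array(c['t']))@np.array(c['R'])
R=np.hypot(W[...,0]-.516,W[...,1]+.032)
S=W[(d>0)&(abs(W[...,2]-.09)<.003)&(R<.08)&(R>.058)];f=lambda p:np.hypot(S[:,0]-p[0],S[:,1]-p[1])-.068
print(len(S),least_squares(f,[.516,-.032],loss='soft_l1',f_scale=.002).x,S.min(0),S.max(0))
to([.5145,-.3005,.151],-1.51)
E
```

```text
4897 [ 0.5147 -0.0328] [ 0.4436 -0.1045  0.087 ] [0.5864 0.0388 0.0928]
t 8.25 tcp [ 0.5195 -0.0571  0.1531] yaw -1.51013530038708 axis [ 0.0087  0.0037 -1.    ] F [ 0.235  -0.0569 -0.7375] gap 0.04305822555379023
-> linear [ 0.2427  0.0011 -0.0197] twist -0.00013530038707987302
```

drive_tool --series '[{"linear": [0.04, 0, -0.003], "twist": 0}, {"linear": [0.085, 0, -0.007], "twist": 0}, {"linear": [0.13, 0, -0.01], "twist": 0}, {"linear": [0.175, 0, -0.014], "twist": 0}, {"linear": [0.22, 0, -0.018], "twist": 0}, {"linear": [0.243, 0, -0.02], "twist": 0}, {"linear": [0.243, 0, -0.02], "twist": 0}, {"linear": [0.243, 0, -0.02], "twist": 0}]'

```text
t: 9.05
tcp_pos: [0.5138, -0.3002, 0.1505]
tool_rot: [-1.564, 0.005, -1.511]
wrist_force: [0.8, 0.4, -1.5]
finger_gap: 0.0427
```

```bash
cat >> h.py <<'E'
def wpts(d,c):
    v,u=np.mgrid[:384,:512];uu=u-c['cx'];vv=v-c['cy'];r=np.hypot(uu,vv)+1e-9;th=r/c['fx']
    return (np.stack([uu/r*np.tan(th)*d,vv/r*np.tan(th)*d,d],-1)-np.array(c['t']))@np.array(c['R'])
E
python3 - <<'E'
from h import *
to([.5145,-.3005,.051],-1.51)
im,d,c=snap('wrist');W=wpts(d,c)
S=W[(d>0)&(abs(W[...,2]-.079)<.002)&(np.hypot(W[...,0]-.513,W[...,1]+.3)<.03)]
print('post',len(S),(S.min(0)+S.max(0))/2,np.ptp(S,axis=0),cv2.minEnclosingCircle((S[:,:2]*1000).astype(np.float32)))
S=W[(d>0)&(abs(W[...,2]-.047)<.002)&(np.hypot(W[...,0]-.513,W[...,1]+.3)<.03)]
print('collar',len(S),cv2.minEnclosingCircle((S[:,:2]*1000).astype(np.float32)))
to([.5145,-.3005,.051],-1.51)
E
```

```text
t 9.05 tcp [ 0.5138 -0.3002  0.1505] yaw -1.510724830997282 axis [ 0.0068  0.0058 -1.    ] F [ 0.7518  0.4192 -1.5301] gap 0.04273842942781478
-> linear [ 0.0008  0.0995 -0.    ] twist -0.0007248309972820444
post 513 [ 0.5123 -0.3021  0.0791] [0.0209 0.0213 0.0038] ((512.2567138671875, -302.00274658203125), 10.836838722229004)
collar 796 ((511.2663879394531, -302.6319274902344), 21.997705459594727)
t 9.1 tcp [ 0.5141 -0.2997  0.151 ] yaw -1.5096795994560797 axis [ 0.0073  0.0053 -1.    ] F [-1.4169  0.1166  0.1888] gap 0.04268447725382286
-> linear [ 0.0013  0.0999 -0.0004] twist 0.0003204005439201296
```

drive_tool --series '[{"linear": [0.0025, 0.03, -0.0005], "twist": 0}, {"linear": [0.0025, 0.06, -0.0005], "twist": 0}, {"linear": [0.0025, 0.085, -0.0005], "twist": 0}, {"linear": [0.0025, 0.097, -0.0005], "twist": 0}, {"linear": [0.0025, 0.1, -0.0005], "twist": 0}, {"linear": [0.0025, 0.1, -0.0005], "twist": 0}]'

```text
t: 9.7
tcp_pos: [0.5148, -0.3014, 0.0515]
tool_rot: [-1.563, 0.004, -1.509]
wrist_force: [0.1, -0.7, 0.6]
finger_gap: 0.0426
```

drive_tool --series '[{"linear": [0, 0, 0], "twist": 0}, {"linear": [0, 0, 0], "twist": 0}, {"linear": [0, 0, 0], "twist": 0}, {"linear": [0, 0, 0], "twist": 0}, {"linear": [0, 0, 0], "twist": 0}, {"linear": [0, 0, 0], "twist": 0}]' --hand 0 --grip_force 110

```text
t: 10.3
tcp_pos: [0.5152, -0.3018, 0.0535]
tool_rot: [-1.561, 0.003, -1.509]
wrist_force: [-3.6, 2.6, 9.0]
finger_gap: 0.0148
```

```bash
python3 - <<'E'
from h import *
to([.5145,-.3005,.051],-1.51)
print(get_state()['torque'])
E
```

```text
t 10.3 tcp [ 0.5152 -0.3018  0.0535] yaw -1.5088589021793108 axis [ 0.0092  0.0035 -1.    ] F [-3.6492  2.5779  9.0239] gap 0.014766452081539861
-> linear [-0.0013  0.0025 -0.0007] twist 0.001141097820688941
[0.3701 0.7044 0.0212]
```

drive_tool --series '[{"linear": [0, -0.01, 0], "twist": 0}, {"linear": [0, -0.03, 0], "twist": 0}, {"linear": [0, -0.055, 0], "twist": 0}, {"linear": [0, -0.08, 0], "twist": 0}, {"linear": [0, -0.105, 0], "twist": 0}, {"linear": [0, -0.12, 0], "twist": 0}, {"linear": [0, -0.125, 0], "twist": 0}, {"linear": [0, -0.125, 0], "twist": 0}]'

```text
t: 11.1
tcp_pos: [0.5141, -0.3022, 0.1789]
tool_rot: [-1.561, 0.003, -1.509]
wrist_force: [-0.4, 0.1, -5.4]
finger_gap: 0.0142
```

```bash
python3 - <<'E'
from h import *
to([.5175,-.0325,.175],-1.51)
im,d,c=snap('wrist')
im,d,c=snap('side');P=pts(d,c)
# outer cover plate normal, ring fit
def plate(P,d,x0):
    S=P[(d>0)&(np.hypot(P[...,0]-x0[0],P[...,1]-x0[1])<.1)&(P[...,2]>.09)&(P[...,2]<.16)]
    h=np.median(S[:,2]);S=S[abs(S[:,2]-h)<.008]
    A=np.c_[S[:,:2]-S[:,:2].mean(0),np.ones(len(S))];k=np.linalg.lstsq(A,S[:,2],rcond=None)[0]
    print(len(S),'slope',k[:2],'z',k[2],'circle',cv2.minEnclosingCircle((S[:,:2]*1000).astype(np.float32)))
plate(P,d,(.514,-.302))
save('s2',im)
to([.5175,-.0325,.175],-1.51)
E
```

```text
t 11.1 tcp [ 0.5141 -0.3022  0.1789] yaw -1.5087833894773999 axis [ 0.0097  0.0031 -0.9999] F [-0.3716  0.0928 -5.3649] gap 0.014237206288436293
-> linear [-0.2689  0.0048  0.0201] twist 0.0012166105225999146
1538 slope [ 0.0007 -0.0086] z 0.14543704082158207 circle ((514.697021484375, -300.09295654296875), 84.6839828491211)
t 11.2 tcp [ 0.5137 -0.3018  0.1775] yaw -1.5088610594624066 axis [ 0.0078  0.0048 -1.    ] F [ 0.0654  0.5209 -5.4928] gap 0.01382700697092889
-> linear [-0.2686  0.0038  0.0205] twist 0.001138940537593669
```

View pics/s2.png

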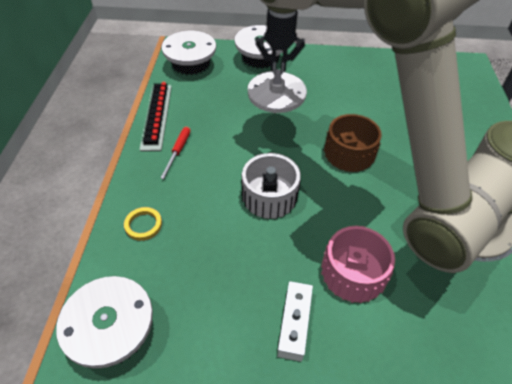

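The side picture shows both covers hanging level from the gripper at (277,90). The lamp with the seated cap is at (270,187), and the bystanders are unmoved.

drive_tool --series '[{"linear": [-0.025, 0, 0.002], "twist": 0}, {"linear": [-0.065, 0, 0.005], "twist": 0}, {"linear": [-0.11, 0, 0.008], "twist": 0}, {"linear": [-0.155, 0, 0.011], "twist": 0}, {"linear": [-0.2, 0, 0.014], "twist": 0}, {"linear": [-0.24, 0, 0.017], "twist": 0}, {"linear": [-0.264, 0, 0.019], "twist": 0}, {"linear": [-0.269, 0, 0.0195], "twist": 0}]'

```text
t: 12.0
tcp_pos: [0.5159, -0.0294, 0.178]
tool_rot: [-1.564, 0.006, -1.506]
wrist_force: [0.3, -0.6, -5.7]
finger_gap: 0.0142
```

drive_tool --series '[{"linear": [0, 0, 0], "twist": 0}, {"linear": [0, 0, 0], "twist": 0}, {"linear": [0, 0, 0], "twist": 0}]'

```text
t: 12.3
tcp_pos: [0.5158, -0.0304, 0.1776]
tool_rot: [-1.565, 0.006, -1.507]
wrist_force: [-1.0, 0.1, -4.5]
finger_gap: 0.0141
```

```bash
cat >> h.py <<'E'
def fitc(S,r):
    from scipy.optimize import least_squares
    b=cv2.convexHull((S[:,:2]*1000).astype(np.float32))[:,0]
    return least_squares(lambda p:np.hypot(b[:,0]-p[0],b[:,1]-p[1])-r,b.mean(0),loss='soft_l1',f_scale=1).x
def slope(S):
    A=np.c_[S[:,:2]-S[:,:2].mean(0),np.ones(len(S))];return np.linalg.lstsq(A,S[:,2],rcond=None)[0]
E
python3 - <<'E'
from h import *
im,d,c=load('side');P=pts(d,c)   # before: covers over their place, lamp visible
S=P[150:222,236:305].reshape(-1,3);S=S[abs(S[:,2]-.09)<.004];S=S[np.hypot(S[:,0]-.516,S[:,1]+.031)<.085]
lam=fitc(S,73);print('lamp side',lam,len(S))
def cov(x0,P,d):
    S=P[(d>0)&(np.hypot(P[...,0]-x0[0],P[...,1]-x0[1])<.1)&(abs(P[...,2]-.1445)<.01)]
    h=np.median(S[:,2]);S=S[abs(S[:,2]-h)<.004];print('cover',fitc(S,82),len(S),slope(S))
cov((.514,-.302),P,d)
to([.5165,-.0322,.175],-1.509)
im,d,c=snap('side');cov((.515,-.032),pts(d,c),d)
z=np.load('last_scene.npz');P=pts(z['d'],z)
S=P[155:238,222:300].reshape(-1,3);S=S[abs(S[:,2]-.09)<.004];S=S[np.hypot(S[:,0]-.516,S[:,1]+.032)<.085];print('lamp scene',fitc(S,73))
im,d,c=snap('scene');cov((.515,-.032),pts(d,c),d)
to([.5165,-.0322,.175],-1.509)
E
```

```text
lamp side [516.1439 -31.453 ] 492
cover [ 515.1423 -299.6034] 1435 [ 0.0001 -0.0002  0.1457]
t 12.3 tcp [ 0.5158 -0.0304  0.1776] yaw -1.507069159489573 axis [ 0.0055  0.006  -1.    ] F [-0.9633  0.1453 -4.5082] gap 0.014106592794660458
-> linear [0.0019 0.0026 0.0006] twist 0.0019308405104268012
cover [516.5983 -30.3748] 2227 [-0.0014  0.0019  0.1454]
lamp scene [514.4778 -32.3161]
cover [515.6012 -31.7302] 2605 [-0.0028  0.002   0.1445]
t 12.4 tcp [ 0.5159 -0.0303  0.1778] yaw -1.5070581314454397 axis [ 0.0058  0.006  -1.    ] F [ 0.01    0.5628 -5.2328] gap 0.014258244681905431
-> linear [0.002  0.0028 0.0005] twist 0.0019418685545602443
```

drive_tool --series '[{"linear": [0.001, 0.004, -0.001], "twist": 0}, {"linear": [0.001, 0.012, -0.001], "twist": 0}, {"linear": [0.001, 0.02, -0.001], "twist": 0}, {"linear": [0.001, 0.027, -0.001], "twist": 0}, {"linear": [0.001, 0.033, -0.001], "twist": 0}, {"linear": [0.001, 0.037, -0.001], "twist": 0}, {"linear": [0.001, 0.04, -0.001], "twist": 0}, {"linear": [0.001, 0.04, -0.001], "twist": 0}]'

```text
t: 13.2
tcp_pos: [0.5151, -0.031, 0.1375]
tool_rot: [-1.565, 0.006, -1.507]
wrist_force: [0.2, 0.4, -6.0]
finger_gap: 0.0143
```

```bash
python3 - <<'E'
from h import *
to([.5150,-.0314,.1335],-1.509);print(get_state()['torque'])
E
```

```text
t 13.2 tcp [ 0.5151 -0.031   0.1375] yaw -1.5070443366648916 axis [ 0.0053  0.0061 -1.    ] F [ 0.2447  0.3859 -5.9958] gap 0.014332932741040472
-> linear [ 0.0004  0.004  -0.0001] twist 0.0019556633351083264
[-0.0167  0.0175 -0.0128]
```

drive_tool --series '[{"linear": [0, 0.001, 0], "twist": 0}, {"linear": [0, 0.002, 0], "twist": 0}, {"linear": [0, 0.003, 0], "twist": 0}, {"linear": [0, 0.004, 0], "twist": 0}, {"linear": [0, 0.005, 0], "twist": 0}, {"linear": [0, 0.005, 0], "twist": 0}]'

```text
t: 13.8
tcp_pos: [0.5152, -0.031, 0.1335]
tool_rot: [-1.564, 0.005, -1.507]
wrist_force: [-3.9, 0.9, 4.1]
finger_gap: 0.0142
```

```bash
python3 - <<'E'
from h import *
to([.5150,-.0314,.1335],-1.509);print(get_state()['torque'])
for n in('side','scene'):
    im,d,c=snap(n);P=pts(d,c)
    S=P[(d>0)&(np.hypot(P[...,0]-.515,P[...,1]+.032)<.1)&(abs(P[...,2]-.101)<.006)];print(n,fitc(S,82),slope(S),np.median(S[:,2]))
E
```

```text
t 13.8 tcp [ 0.5152 -0.031   0.1335] yaw -1.5068589912430645 axis [ 0.0061  0.0058 -1.    ] F [-3.852   0.9045  4.1374] gap 0.014178569233274964
-> linear [ 0.0004  0.     -0.0002] twist 0.0021410087569355696
[ 0.2211  0.7378 -0.0115]
side [516.4449 -31.0066] [ 0.0001 -0.0035  0.1013] 0.10135424928644883
scene [515.5152 -32.043 ] [-0.0014 -0.0025  0.1004] 0.10037502648517388
```

drive_tool --series '[{"linear": [0, 0, 0], "twist": 0}, {"linear": [0, 0, 0], "twist": 0}, {"linear": [0, 0, 0], "twist": 0}, {"linear": [0, 0, 0], "twist": 0}, {"linear": [0, 0, 0], "twist": 0}, {"linear": [0, 0, 0], "twist": 0}]' --hand 0.8

```text
t: 14.5
tcp_pos: [0.5152, -0.031, 0.1336]
tool_rot: [-1.564, 0.005, -1.507]
wrist_force: [-0.3, 0.3, 0.2]
finger_gap: 0.0684
```

```bash
python3 - <<'E'
from h import *
to([.5150,-.0314,.105],-1.509)
for n in('side','scene'):
    im,d,c=snap(n);P=pts(d,c)
    S=P[(d>0)&(np.hypot(P[...,0]-.515,P[...,1]+.032)<.1)&(abs(P[...,2]-.101)<.006)];print(n,fitc(S,82),slope(S),np.median(S[:,2]))
im,d,c=snap('wrist');save('w7',im[100:300,130:400]);W=wpts(d,c)
for z in(.159,.127):
    S=W[(d>0)&(abs(W[...,2]-z)<.003)&(np.hypot(W[...,0]-.515,W[...,1]+.032)<.026)]
    print(z,len(S),cv2.minEnclosingCircle((S[:,:2]*1000).astype(np.float32)) if len(S) else 0)
E
```

```text
t 14.5 tcp [ 0.5152 -0.031   0.1336] yaw -1.5068892491275747 axis [ 0.0062  0.0058 -1.    ] F [-0.2934  0.3119  0.2098] gap 0.06836211062904485
-> linear [ 0.0005  0.0286 -0.0004] twist 0.0021107508724251822
side [516.6917 -30.4904] [ 0.0016 -0.004   0.1012] 0.101292832565966
scene [515.5302 -32.3165] [-0.0009 -0.003   0.1003] 0.10037204978222515
0.159 1306 ((515.790283203125, -30.903839111328125), 11.214462280273438)
0.127 1736 ((514.97265625, -32.39751052856445), 22.02849578857422)
```

View pics/w7.png

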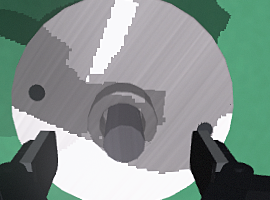

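The wrist crop shows the released post (top at 0.159) and the collar around it at crop (122,115), with the fingers clear on both sides. The covers are seated, so I go down to the collar.

drive_tool --series '[{"linear": [0.001, 0.006, 0], "twist": 0}, {"linear": [0.001, 0.014, 0], "twist": 0}, {"linear": [0.001, 0.021, 0], "twist": 0}, {"linear": [0.001, 0.026, 0], "twist": 0}, {"linear": [0.001, 0.0285, 0], "twist": 0}, {"linear": [0.001, 0.0285, 0], "twist": 0}, {"linear": [0.001, 0.0285, 0], "twist": 0}]'

```text
t: 15.35
tcp_pos: [0.5156, -0.0318, 0.1052]
tool_rot: [-1.564, 0.005, -1.507]
wrist_force: [0.3, 0.3, 0.7]
finger_gap: 0.0681
```

drive_tool --series '[{"linear": [0, 0, 0], "twist": 0}, {"linear": [0, 0, 0], "twist": 0}, {"linear": [0, 0, 0], "twist": 0}, {"linear": [0, 0, 0], "twist": 0}, {"linear": [0, 0, 0], "twist": 0}]' --hand 0 --grip_force 80

```text
t: 15.85
tcp_pos: [0.5155, -0.0319, 0.1056]
tool_rot: [-1.564, 0.005, -1.507]
wrist_force: [-2.4, 0.7, 5.9]
finger_gap: 0.0201
```

```bash
python3 - <<'E'
from h import *
to([.5150,-.0314,.2],-1.509);print(get_state()['torque'])
E
```

```text
t 15.85 tcp [ 0.5155 -0.0319  0.1056] yaw -1.5067787974311166 axis [ 0.0064  0.0055 -1.    ] F [-2.4342  0.7085  5.8921] gap 0.020072628300932156
-> linear [-0.001  -0.0944  0.0001] twist 0.0022212025688830295
[ 0.0346  0.6341 -0.0152]
```

drive_tool --series '[{"linear": [0, 0, 0], "twist": 0}, {"linear": [0, 0, 0], "twist": 0}]'

```text
t: 16.05
tcp_pos: [0.5155, -0.0319, 0.1056]
tool_rot: [-1.564, 0.005, -1.507]
wrist_force: [-0.2, -0.1, 3.4]
finger_gap: 0.0199
```

```bash
python3 - <<'E'
from h import *
to([.5150,-.0314,.2],-1.509)
im,d,c=snap('wrist');W=wpts(d,c)
a=cv2.resize(im[130:310,150:360],None,fx=2,fy=2,interpolation=2)
im,d,c=snap('side');b=cv2.resize(im[95:215,220:330],(330,360),interpolation=2)
save('w8',np.hstack([a,b]))
P=pts(d,c)
S=P[(d>0)&(np.hypot(P[...,0]-.515,P[...,1]+.032)<.1)&(abs(P[...,2]-.101)<.006)];print(fitc(S,82),slope(S),np.median(S[:,2]))
for z in(.159,.127):
    S=W[(W[...,2]>.0)&(abs(W[...,2]-z)<.003)&(np.hypot(W[...,0]-.515,W[...,1]+.032)<.026)]
    print(z,len(S),cv2.minEnclosingCircle((S[:,:2]*1000).astype(np.float32)) if len(S) else 0)
E
```

```text
t 16.05 tcp [ 0.5155 -0.0319  0.1056] yaw -1.506760942207867 axis [ 0.0064  0.0055 -1.    ] F [-0.2079 -0.0954  3.4011] gap 0.01985319165669164
-> linear [-0.001  -0.0944  0.0001] twist 0.002239057792133181
[516.7213 -30.6055] [ 0.0009 -0.0039  0.1013] 0.1013976886954274
0.159 2076 ((515.3231201171875, -25.475961685180664), 23.66536521911621)
0.127 1296 ((514.8521118164062, -28.177413940429688), 21.262165069580078)
```

View pics/w8.png

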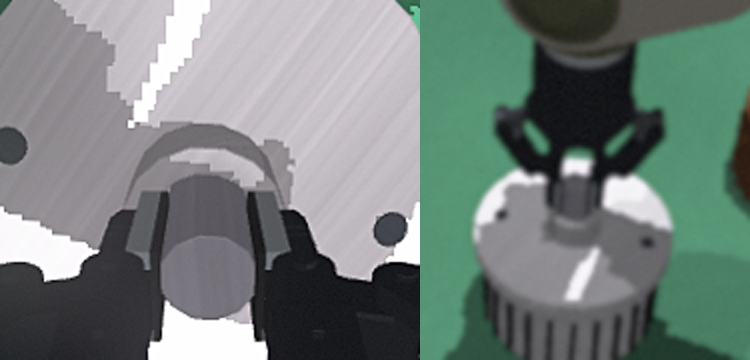

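The crop shows the pads closed on the post just above the collar, not around it. The plate is still seated at 0.101. I'll measure where the fingertips really are.

```bash
python3 - <<'E'
from h import *
im,d,c=load('wrist');W=wpts(d,c)
for (u,v) in((218,228),(222,232),(219,240),(222,255),(285,228),(288,235),(290,250),(292,258),(252,268)): print(u,v,im[v,u],d[v,u],W[v,u])
im,d,c=load('side');P=pts(d,c)
for (u,v) in((257+0,150),): pass
x=[(220+ (a-420)/3,95+b/3) for a,b in((552,200),(600,200),(575,205),(555,185),(597,185))]
for u,v in x: u,v=int(u),int(v);print(u,v,im[v,u],P[v,u])
E
```

```text
218 228 [141 137 142] 0.15247726 [ 0.4971 -0.0254  0.1283]
222 232 [90 93 96] 0.13891742 [ 0.5003 -0.022   0.1415]
219 240 [94 94 98] 0.12923683 [ 0.4999 -0.0217  0.1515]
222 255 [94 94 99] 0.11587281 [ 0.5025 -0.022   0.1654]
285 228 [87 90 92] 0.14355251 [ 0.5305 -0.0199  0.1369]
288 235 [88 91 94] 0.1358182 [ 0.531  -0.0202  0.145 ]
290 250 [86 89 92] 0.12098449 [ 0.5301 -0.0205  0.1604]
292 258 [24 23 27] 0.11066275 [ 0.5295 -0.019   0.1706]
252 268 [117 115 123] 0.124067605 [ 0.515  -0.0304  0.1594]
264 161 [52 53 56] [ 0.5329 -0.0161  0.1529]
280 161 [110 109 111] [ 0.4951 -0.0252  0.1466]
271 163 [82 81 87] [ 0.5161 -0.018   0.1454]
265 156 [50 53 55] [ 0.5312 -0.0228  0.1631]
279 156 [33 36 38] [ 0.4985 -0.0208  0.1681]
```

drive_tool --series '[{"linear": [0, 0, 0], "twist": 0}, {"linear": [0, 0, 0], "twist": 0}, {"linear": [0, 0, 0], "twist": 0}, {"linear": [0, 0, 0], "twist": 0}, {"linear": [0, 0, 0], "twist": 0}]' --hand 0.8

```text
t: 16.65
tcp_pos: [0.5156, -0.0319, 0.1056]
tool_rot: [-1.564, 0.005, -1.507]
wrist_force: [-0.6, 0.2, 0.9]
finger_gap: 0.0684
```

drive_tool --series '[{"linear": [0, 0.003, 0], "twist": 0}, {"linear": [0, 0.006, 0], "twist": 0}, {"linear": [0, 0.009, 0], "twist": 0}, {"linear": [0, 0.011, 0], "twist": 0}, {"linear": [0, 0.013, 0], "twist": 0}, {"linear": [0, 0.0145, 0], "twist": 0}, {"linear": [0, 0.0145, 0], "twist": 0}]'

```text
t: 17.35
tcp_pos: [0.5156, -0.0318, 0.0909]
tool_rot: [-1.564, 0.005, -1.507]
wrist_force: [0.7, -0.3, 0.3]
finger_gap: 0.0686
```

```bash
python3 - <<'E'
from h import *
to([.5150,-.0314,.09],-1.509)
im,d,c=snap('wrist');W=wpts(d,c);g=im.max(2)
m=(d>0)&(abs(W[...,0]-.515)<.07)&(abs(W[...,1]+.025)<.03)&(g<150)&(W[...,2]>.104)
for lo,hi in((.46,.495),(.535,.57)):
    S=W[m&(W[...,0]>lo)&(W[...,0]<hi)];print(len(S),np.percentile(S[:,2],[0,2,5,10,50]) if len(S) else 0)
im,d,c=snap('side');P=pts(d,c)
S=P[(d>0)&(np.hypot(P[...,0]-.515,P[...,1]+.032)<.1)&(abs(P[...,2]-.101)<.006)];print(fitc(S,82),slope(S),np.median(S[:,2]))
E
```

```text
t 17.35 tcp [ 0.5156 -0.0318  0.0909] yaw -1.5068069687544525 axis [ 0.0061  0.0057 -1.    ] F [ 0.7126 -0.3299  0.3062] gap 0.0686214254030919
-> linear [-0.0004  0.0009 -0.0005] twist 0.002193031245547594
11050 [0.104  0.1279 0.1357 0.1472 0.1916]
9960 [0.1077 0.1279 0.1353 0.1457 0.1913]
[516.5624 -29.7865] [-0.0003 -0.0046  0.1013] 0.10141675163911863
```

drive_tool --series '[{"linear": [0, 0, 0], "twist": 0}, {"linear": [0, 0, 0], "twist": 0}, {"linear": [0, 0, 0], "twist": 0}, {"linear": [0, 0, 0], "twist": 0}, {"linear": [0, 0, 0], "twist": 0}]' --hand 0 --grip_force 80

```text
t: 17.95
tcp_pos: [0.516, -0.0319, 0.0918]
tool_rot: [-1.563, 0.005, -1.507]
wrist_force: [-1.7, -0.7, 5.1]
finger_gap: 0.0405
```

```bash
python3 - <<'E'
from h import *
to([.5150,-.0314,.2],-1.509);print(get_state()['torque'])
im,d,c=snap('wrist')
save('w9',cv2.resize(im[130:310,150:360],None,fx=2,fy=2,interpolation=2))
im,d,c=snap('side');P=pts(d,c)
S=P[(d>0)&(np.hypot(P[...,0]-.515,P[...,1]+.032)<.1)&(abs(P[...,2]-.101)<.006)];print(fitc(S,82),slope(S),np.median(S[:,2]))
E
```

```text
t 17.95 tcp [ 0.516  -0.0319  0.0918] yaw -1.5066982462910432 axis [ 0.0075  0.0052 -1.    ] F [-1.6778 -0.6622  5.1216] gap 0.04054445787417628
-> linear [-0.001  -0.1082 -0.0001] twist 0.0023017537089566886
[0.0685 0.2678 0.0198]
[517.7575 -30.0642] [ 0.0021 -0.0064  0.1014] 0.10144390681515382
```

The gap of 40 mm shows the pads are on the 44 mm collar this time. I'm at the viewer's limit, so from here I check by numbers. First a small test lift.

drive_tool --series '[{"linear": [0, -0.003, 0], "twist": 0}, {"linear": [0, -0.006, 0], "twist": 0}, {"linear": [0, -0.01, 0], "twist": 0}, {"linear": [0, -0.014, 0], "twist": 0}, {"linear": [0, -0.015, 0], "twist": 0}, {"linear": [0, -0.015, 0], "twist": 0}]'

```text
t: 18.65
tcp_pos: [0.5159, -0.032, 0.1069]
tool_rot: [-1.563, 0.005, -1.507]
wrist_force: [0.5, -0.8, -2.8]
finger_gap: 0.0404
```

```bash
python3 - <<'E'
from h import *
to([.5150,-.0314,.2],-1.509);print(get_state()['torque'])
im,d,c=snap('wrist');W=wpts(d,c)
S=W[(d>0)&(np.hypot(W[...,0]-.515,W[...,1]+.032)<.008)];print('post top?',len(S),np.percentile(S[:,2],[5,50,95]))
for n in('side','scene'):
    im,d,c=snap(n);P=pts(d,c)
    S=P[(d>0)&(np.hypot(P[...,0]-.515,P[...,1]+.032)<.1)&(abs(P[...,2]-.115)<.01)];print(fitc(S,82),slope(S),np.median(S[:,2]))
E
```

```text
t 18.65 tcp [ 0.5159 -0.032   0.1069] yaw -1.5067340961728521 axis [ 0.0078  0.0052 -1.    ] F [ 0.4968 -0.786  -2.7895] gap 0.04037756931107945
-> linear [-0.0011 -0.0931 -0.0001] twist 0.0022659038271477527
[-0.009   0.0112 -0.0009]
post top? 921 [0.1588 0.1596 0.1605]
[517.4989 -30.0632] [ 0.0002 -0.0148  0.1159] 0.1161402329236153
[516.6729 -31.9913] [-0.0091 -0.0141  0.1149] 0.11517577543559153
```

One cover's weight (2.8 N), with the post top still at 0.159. Now the full lift.

drive_tool --series '[{"linear": [0, -0.01, 0], "twist": 0}, {"linear": [0, -0.025, 0], "twist": 0}, {"linear": [0, -0.04, 0], "twist": 0}, {"linear": [0, -0.055, 0], "twist": 0}, {"linear": [0, -0.07, 0], "twist": 0}, {"linear": [0, -0.082, 0], "twist": 0}, {"linear": [0, -0.088, 0], "twist": 0}, {"linear": [0, -0.09, 0], "twist": 0}]'

```text
t: 19.6
tcp_pos: [0.5152, -0.0324, 0.1972]
tool_rot: [-1.563, 0.005, -1.507]
wrist_force: [0.4, 0.2, -2.2]
finger_gap: 0.0407
```

drive_tool --series '[{"linear": [0, 0, 0], "twist": 0}, {"linear": [0, 0, 0], "twist": 0}, {"linear": [0, 0, 0], "twist": 0}, {"linear": [0, 0, 0], "twist": 0}, {"linear": [0, 0, 0], "twist": 0}]'

```text
t: 20.1
tcp_pos: [0.5152, -0.0324, 0.197]
tool_rot: [-1.563, 0.005, -1.507]
wrist_force: [0.4, 0.3, -2.6]
finger_gap: 0.0408
```

```bash
python3 - <<'E'
from h import *
to([.5150,-.0314,.2],-1.509);print(get_state()['qd'])
z=np.load('last_side.npz')
for n in('side','scene'):
    im,d,c=snap(n);P=pts(d,c);R=np.hypot(P[...,0]-.515,P[...,1]+.032)
    h=.206;S=P[(d>0)&(R<.1)&(abs(P[...,2]-h)<.01)];h=np.median(S[:,2]);S=S[abs(S[:,2]-h)<.004];print(n,'outer',fitc(S,82),slope(S),h)
    S=P[(d>0)&(R<.08)&(abs(P[...,2]-.096)<.006)];
    if len(S)>30: print('inner flange',len(S),slope(S),np.median(S[:,2]),fitc(S,74))
    Q=P[(d>0)&(P[...,2]<.04)&(P[...,2]>.01)]; 
    m=(im[...,0]>180)&(im[...,1]>150)&(im[...,2]<80)&(d>0);print('tape',P[m].mean(0))
    m=(d>0)&(np.hypot(P[...,0]-.4445,P[...,1]-.311)<.07)&(abs(P[...,2]-.06)<.003);T=P[m]
    for a in(.311,.356): s=T[abs(T[:,1]-a)<.02];print('plain',len(s),s.mean(0) if len(s) else 0)
E
```

```text
t 20.1 tcp [ 0.5152 -0.0324  0.197 ] yaw -1.5067606784523517 axis [ 0.0076  0.0052 -1.    ] F [ 0.4217  0.2691 -2.5807] gap 0.04076096290347298
-> linear [-0.001  -0.003  -0.0001] twist 0.0022393215476483874
[-0.0002 -0.0019 -0.0026 -0.0005  0.0013  0.0002]
side outer [517.2055 -31.2513] [-0.0006 -0.0009  0.2066] 0.20649057023478612
inner flange 1408 [-0.0002 -0.0055  0.0963] 0.09637030950641318 [517.6896 -29.2498]
tape [0.8227 0.0905 0.018 ]
plain 49 [0.4454 0.3114 0.0597]
plain 51 [0.4507 0.3562 0.0601]
scene outer [516.0843 -33.1022] [-0.0011 -0.0022  0.2056] 0.2055943880121217
inner flange 1918 [-0.0025 -0.0035  0.0953] 0.09536722743073195 [516.3296 -30.6987]
tape [0.8248 0.0883 0.0171]
plain 56 [0.4439 0.3101 0.0594]
plain 65 [0.4491 0.3549 0.0591]
```

```bash
python3 -c "
from cell import *
print(job_done(),get_state()['t'])"
```

```text
the job is handed in; nothing more can be done
the job is handed in; nothing more can be done
```

The job is done and handed in at about 20 s on the robot's clock. The cartridge is home, the inner cover is seated on the lamp, and the arm is holding the outer cover above it.

- **Cartridge:** before the covers went on, its cap top measured 78 mm, exactly home. The final push met 12.7 N.
- **Inner cover:** its flange lies level at 95–96 mm in both fixed views; seated is 96 mm. Its post top stayed at 159 mm through the first 15 mm of the lift.
- **Outer cover:** it is raised about 105 mm and tilted under 0.2°. The arm is still, and the wrist carries 2.6 N, which fits one cover.
- **Bystanders:** both plain tubes measure where they started. The tape is at a sensible spot on the bench and looked unmoved mid-job. I did not measure the screwdriver; it looked unmoved in the side picture taken mid-job, and the arm never went near it.

**Disagreements and misses:**
- **First collar grip:** the pads sit about 20 mm behind the stated fingertip point, so my first try closed on the post above the collar. I opened, went 15 mm lower and gripped the collar. The inner cover stayed seated throughout.
- **Cartridge lean:** it leaned about 3 mm in the grip, and I corrected for this before inserting it.
- **Gap readings:** the finger gap read 3–8 mm below the true diameters.
- **Last picture:** the check of the collar grip could not be viewed because I had reached the limit of 12, so I checked that grip by gap, force and depth instead.

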